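# Set and clamp the stop block on the sawing board

### The arm

A 6-joint arm with a two-finger parallel gripper is mounted at the origin on the work surface. World frame = base frame: x ahead of the robot, y to its left, z up, the work surface at z = 0. Lengths are in mm, angles in rad, forces in N, time in s.
With the tool pointing down it reaches from about 250 to 850 mm from the base axis. Payload 12.5 kg.
Tool frame: the origin (TCP) lies at the very end of the fingers, on their centre line; the grasp point (between the pads) lies 19 mm behind it; z points along the fingers, x is the direction in which the jaws open and shut, and the axes are right-handed (so a half turn about z gives the same grasp; the last joint's range is limited). The gripper opens to 93 mm and grips with 3 to 60 N. Pads are 15 mm wide; open, the fingers measure 128 mm over their backs; the gripper's body (75 mm by 188 mm) begins 65 mm behind the grasp point.
Start: joints at [1.086, 0.351, 1.652, -0, 1.139, -0.085], TCP at [214.047, 506.624, 218.633] pointing down, gripper open.
Joint ranges: [-2.75, 2.75], [-0.79, 2.1], [0.01, 2.65], [-1.57, 4.71], [0.07, 3.14], [-2.87, 2.87]. Speed limits (rad/s): [2.22, 2.22, 2.79, 3.14, 3.14, 3.14].

### API

Orientations are given as a unit quaternion [w, x, y, z].
In Python, from cell import readout, optics, bot gives the robot as it stands.
- The arm moves only by the tool step_arm, never from a script. Its argument "targets" is a list of rows, each a list of 7 numbers: the shift along the tool's x, y, z in mm, then the turn, a rotation vector about the tool's x, y, z in degrees, then the opening in per cent of the stroke, from 0 (shut) to 100 (fully open). In form: [[tx, ty, tz, wx, wy, wz, jaw], ...]. A call has 1 to 5 rows; each row is the pose to reach, as a shift and turn from the pose commanded when the call began, along the tool's axes at that moment; what a row does not reach only later rows make up. A row lasts 1/10 s, in which the tool goes at most 50 mm and 8.59 degrees, less where a joint would pass 70% of its speed; a pose out of reach is approached as far as the arm can. A call with a gripper value outside its range is refused whole. The fingers move at their own pace and stop on an object; "force" is the grip in N (left out, the last holds). Time passes only in rows, so rows that repeat a pose let the fingers close. It gives the time, the measured TCP pose, the force and the opening at its end, in the units of the state.
- readout.state(): the state, without advancing time (a new reading comes with each control period).
- optics.read_camera(name): name is "scene" or "side" or "wrist"; returns a dict with "frame" (400x640x3 uint8, red, green, blue), "fx", "fy", "cx", "cy" (pixels), "R" (3x3) and "t" (3): a world point X has camera coordinates R X + t. Camera axes: x right, y down, z forward; pixel columns grow to the right and rows downward; lengths in mm; the calibration is good to about 2 mm. A picture is of the moment at which its call begins. There is no depth.
- bot.close_job(): hands the job in, once; it reports no verdict.
Trained networks look in a picture, given as the dict that the camera call returned (one of the last four; its "shot" number tells which), for a name from the list of things; names that differ only in an ending like _2 or _b are one class to them, and where a whole thing is asked for, a point or a joint stands for the part that bears it (a point fixed in the world has none). Each returns a list of dicts, best first, with "confidence" (0 to 1); they miss things now and then, are a little off and sometimes report something else, mostly with a low value. They report only what shows in the picture. A call takes as long as a camera call.
- optics.recognise(picture, label): "pixel" ([row, column] in pixels, amid what is visible of it).
The state is a dict: "time_s": time; "q": joint angles; "joint_velocities": joint speeds; "joint_efforts": joint torques, N m; "tool_pos": TCP position; "eef_rot": TCP orientation; "contact_force": force on the tool from outside, world axes, zero at the start; "ft_torque": the same for the moment, N m; "finger_gap": finger opening in mm.
Only numpy, scipy, OpenCV 4.12 (cv2) and the standard library are available. Lean on these libraries where they do the work, as an engineer would, in place of code of your own. Each camera call takes 0.05 s, during which the arm holds its last target. There are 200 camera calls.

### The job

The blank is already set against the fence of the sawing board. Slide the stop block along the fence until it butts against the blank's end, flat against the fence and without shifting the blank, then take the larger spring clamp off the wall of the tote and clip it from above over the stop block and the fence together, well down, so that it holds the block there. Leave the small clamp, the square and the pencil where they are.

Things in the scene. Friction and masses are not known exactly. Their poses are not given: they have to be found in the camera images.
- board: Sawing board, fixed on the bench between brass dogs (the far ones, at y = -160 and 160 mm, stand 34 mm high): plywood base 200 (x) by 460 (y) by 15 mm thick, with an upright wooden fence along its far side. Origin under the base's centre, on the bench top; y along the fence, x across it, towards the fence. Fence's front face at x = 70 mm. A saw kerf crosses at y = -150 mm.
- fence_top (a point): Middle of the fence's top edge, 65 mm above the bench and 50 mm above the base, at x = 77 mm in the board's frame; same axes. The fence is 14 mm thick (x = 70 to 84 mm) and runs the base's whole length.
- blank: The blank: loose mid-brown wooden bar 45 (x) by 180 (y) by 40 (z) mm, about 0.3 kg, lying on the board against the fence's front face. Origin at the centre of its underside; y along its length, parallel to the fence. It slides if pushed with more than 1 to 3 N.
- blank_end (a point): Centre of the lower edge of the blank's +y end face, the end that the stop block must butt against. Axes as the blank.
- stop: Stop block: loose dark wooden block 16 (x) by 80 (y) by 56 (z) mm, about 60 g, standing on its 16 x 80 mm side on the board, on the +y side of the blank, up to 35 mm off the fence and a little turned. Origin at the centre of its underside; y along its length. In place its x in the board's frame is 62 mm; block and fence together are 30 mm thick.
- tote: Open wooden box of offcuts, 200 (x) by 240 (y) by 100 (z) mm, walls 12 mm thick, fixed. Origin at the centre of its underside. The two spring clamps are clipped on the top edge of its -x wall, handles up.
- clamp: Larger spring clamp, 150 mm long, 0.16 kg: two steel halves on a rivet, black sleeves on the handles, rubber jaw pads. Clipped upright over the tote's wall at the start. Origin on the rivet, at the clamp's middle; x along the rivet and the wall, y across the wall (handles are squeezed and jaws open along it), z up to the handles. The frame is the -y half's and leans with it, up to 0.3 rad.
- clamp_grip (a point): Where to grip: midway between the handles, 62 mm above the rivet. The sleeves run 39 to 85 mm above the rivet, 22 mm wide (x). Over their outsides here: 60 mm when on the tote's wall (66 at their tops), about 41 when on 30 mm, 26 squeezed fully. Full squeeze takes about 10 N per handle, against a stop. Leans with the -y half.
- clamp_pads (a point): Between the jaw pads, 58 mm below the rivet. Pads 14 mm high, 24 mm wide, lower ends 65 mm below the rivet. Fully squeezed, the jaws stand 44 mm apart, 22 mm each side of the middle; let go, they spring shut and grip with 6 to 9 N. Well down on an edge, the rivet is 20 to 35 mm above the edge. Leans with the -y half.
- clamp_jaw (a joint): Opening angle between the larger clamp's halves (rad): 0 with the jaws on the 12 mm wall, about 0.3 on 30 mm, 0.55 fully open, -0.2 fully shut.
- small_clamp: Smaller spring clamp of the same make, 100 mm long, clipped on the same wall of the tote; its jaws open to only 26 mm. To be left. Origin and axes as for the larger one.
- square: Bystander: try square, dark 105 mm stock and steel blade, lying on the near part of the board. Origin under the stock's middle.
- pencil: Bystander: flat carpenter's pencil 170 mm long, lying on the blank. Origin under its middle.

How it is judged (in metres and radians):
At the end, for the whole second after the job is handed in: Stop flat on the fence (2.5 mm, 0.04 rad), upright, within 3.5 mm of the blank's end; blank within 6 mm of its start; larger clamp upright to 0.4 rad, gripping stop and fence with over 3 N each, its rivet under 45 mm above the fence top; all at rest (y of stop in the frame of blank_end between 0.037 and 0.0435 m and x of stop in the frame of board above 0.0595 m and z of stop in the frame of board below 0.018 m and angle between the y axis of stop and the y axis of board, either way round below 0.04 rad and angle between stop's own z axis and vertical below 0.06 rad and distance of blank from where it was at the start of the episode below 0.006 m and contact force between clamp and stop above 3 N and contact force between clamp and board above 3 N and z of clamp in the frame of board below 0.11 m and angle between clamp's own z axis and vertical below 0.4 rad and linear speed of each of clamp, stop below 0.02 m/s); the robot touches nothing.
It fails at once if the small clamp is moved more than 20 mm (distance of small_clamp from where it was at the start of the episode above 0.02 m).
It fails at once if the square or the pencil is moved more than 30 mm (distance of any of square, pencil from where it was at the start of the episode above 0.03 m).
It fails at once if the blank is shoved more than 15 mm (distance of blank from where it was at the start of the episode above 0.015 m).
It also fails if it takes over 72 s, if anything falls off the work surface, if the arm or the gripper's body presses on something with over 40 N, if the wrist force passes 120 N, or if a joint passes its speed limit or range.

## Working session

There is one attempt and no reset: what is moved stays moved. The work goes in short steps, Python scripts to look and compute and a tool call to move; the robot and the scene stay as the last step left them, time stands still between calls to the robot, and variables do not carry over. Pictures are saved under pics/ and viewed, about 8 in all and at most 12, crops included, and the job is handed in when it is done.

Besides the shell and the picture viewer there is one more tool, called after ">>>" by a JSON object that holds its "name" and its "arguments". step_arm: Moves the arm, as the interface text tells. Its arguments: {"type":"object","properties":{"targets":{"type":"array"},"force":{"type":"number"}},"required":["targets"]}

```bash
mkdir -p pics; ls
cat > h.py <<'E'
import numpy as np, cv2
from scipy.spatial.transform import Rotation as Rn
from cell import readout, optics, bot
def shot(n,save=None):
    p=optics.read_camera(n)
    if save: cv2.imwrite('pics/'+save+'.png',p['frame'][:,:,::-1])
    return p
def ray(p,px):
    R=np.array(p['R']);t=np.array(p['t'])
    d=R.T@np.array([(px[1]-p['cx'])/p['fx'],(px[0]-p['cy'])/p['fy'],1]); return -R.T@t,d/np.linalg.norm(d)
def atz(p,px,z):
    c,d=ray(p,px); return c+d*(z-c[2])/d[2]
def tri(obs):
    A=0;b=0
    for p,px in obs:
        c,d=ray(p,px);M=np.eye(3)-np.outer(d,d);A=A+M;b=b+M@c
    X=np.linalg.solve(A,b); return X,[np.round(np.array(proj(p,X))-px,1) for p,px in obs]
def proj(p,X):
    v=np.array(p['R'])@X+np.array(p['t']);return [v[1]/v[2]*p['fy']+p['cy'],v[0]/v[2]*p['fx']+p['cx']]
def pose():
    s=readout.state();q=s['eef_rot'];return np.array(s['tool_pos']),Rn.from_quat([q[1],q[2],q[3],q[0]])
E
python3 - <<'E'
from h import *
s=readout.state();print(s['time_s'],s['tool_pos'],s['eef_rot'],s['finger_gap'],s['contact_force'])
P={n:shot(n,n+'0') for n in('scene','side')}
im=[]
for n in P:
    p=P[n];print(n,p['fx'],np.round(ray(p,[200,320]),2))
for l in ['board','fence_top','blank','blank_end','stop','tote','clamp','clamp_grip','clamp_pads','small_clamp','square','pencil']:
    o=[]
    for n in P:
        r=optics.recognise(P[n],l); print(l,n,[(np.round(x['pixel'],1).tolist(),round(x['confidence'],2)) for x in r[:2]])
        if r:o.append((P[n],np.array(r[0]['pixel'])))
    if len(o)==2: X,e=tri(o);print('   ',X.round(1),e)
E
```

```text
pics
0.0 [213.91120693 506.32330253 218.09505408] [ 2.80259580e-04  8.33446755e-01  5.52599463e-01 -5.11436001e-04] 93.13794759792088 [-0.50249874  0.64879969 -0.63250276]
scene 369.6424485120724 [[ 1.14419e+03  3.65680e+02  6.79800e+02]
 [-6.80000e-01 -4.00000e-01 -6.20000e-01]]
side 445.31840451930395 [[ 4.4778e+02 -9.0264e+02  7.5345e+02]
 [ 7.0000e-02  8.3000e-01 -5.5000e-01]]
board scene [([288.3, 421.4], 0.5)]
board side [([330.1, 339.3], 0.97)]
    [ 477.6  153.1 -292.3] [array([ 25. , -52.9]), array([-41.5, -37.1])]
fence_top scene [([212.4, 258.5], 0.94)]
fence_top side [([330.4, 339.0], 0.57)]
    [ 529.1 -228.5  -36.9] [array([ 3.3, -5.6]), array([-4.5, -7.3])]
blank scene [([194.4, 210.8], 0.66)]
blank side [([347.7, 368.1], 0.59), ([329.0, 370.3], 0.32)]
    [ 582.4 -341.2   27.5] [array([ 0.9, -1.9]), array([-1.4, -2.8])]
blank_end scene [([194.1, 213.9], 0.56)]
blank_end side [([342.3, 367.9], 0.78), ([143.9, 300.1], 0.35)]
    [ 582.2 -330.5   31.7] [array([ 1.2, -2.5]), array([-1.8, -3.6])]
stop scene []
stop side [([249.4, 351.3], 0.78)]
tote scene [([282.5, 420.5],
[... 358 characters left out ...]
[141.9, 301.1], 0.56)]
    [499.1 327.6 152.9] [array([ 0.7, -0.7]), array([-0.5, -0.4])]
clamp_pads scene [([225.7, 461.1], 0.91)]
clamp_pads side [([143.9, 300.5], 0.6)]
    [493.5 320.1 154.8] [array([ 2.5, -2.5]), array([-1.9, -1.5])]
small_clamp scene [([218.8, 413.0], 0.53), ([224.7, 283.3], 0.38)]
small_clamp side [([167.9, 300.5], 0.58)]
    [487.9 220.1 125.5] [array([ 1.5, -1.6]), array([-1.2, -1.2])]
square scene [([198.9, 272.1], 0.69)]
square side [([302.8, 306.7], 0.57)]
    [ 476.4 -193.7    6.2] [array([ 0., -0.]), array([-0., -0.])]
pencil scene [([188.7, 211.7], 0.66)]
pencil side [([333.8, 373.0], 0.84)]
    [ 589.7 -328.9   55.4] [array([ 1.5, -3.1]), array([-2.3, -4.5])]
```

View pics/scene0.png

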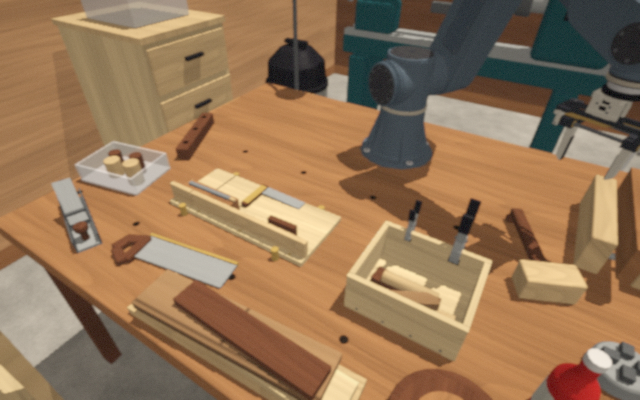

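View pics/side0.png

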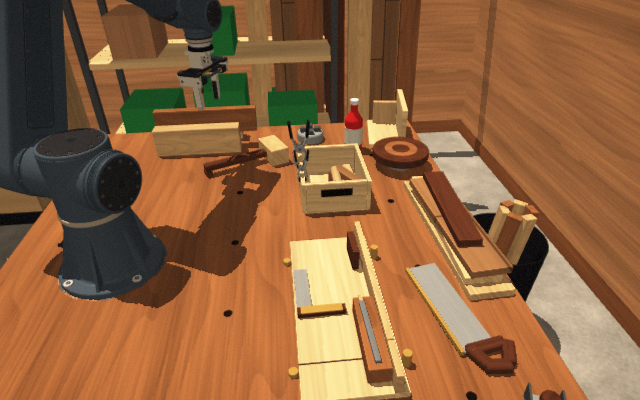

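The scene view shows the board at left with its fence on the far side, the stop at about (224,283), and the tote with the small clamp (220,412) and the larger clamp (232,465). The side view shows the stop at (249,351) close to the fence, and the clamps at (140,300) and (168,300). The wrist camera should give a better fix, so I'll use it next.

Run:
```python
from h import *
p=shot('side');w=shot('wrist')
print('stop',atz(p,[249,351],43)); 
a=atz(p,[226,361],65);b=atz(p,[388,405],65);print('fence top ends',a,b,np.linalg.norm(a-b))
print('blank end top', atz(p,[300,362],55))
P,R=pose();c,d=ray(w,[w['cy'],w['cx']])
print('cam in tool',R.inv().apply(c-P),R.inv().apply(d),w['fx'],w['cx'],w['cy']); print(R.as_matrix().round(3))
Rc=np.array(w['R']);print('cam right, down in tool',R.inv().apply(Rc[0]).round(2),R.inv().apply(Rc[1]).round(2))
```

```text
stop [596.60326961 -62.43860802  43.        ]
fence top ends [631.50335988  -0.7125677   65.        ] [ 627.19206122 -462.28441498   65.        ] 461.59198162389373
blank end top [ 591.59474515 -244.84072491   55.        ]
cam in tool [-7.13057360e-02 -6.73788222e+01 -1.65014013e+02] [-7.74230609e-04  2.41987470e-01  9.70279066e-01] 285.33574358139487 317.10789896510744 204.35872374201386
[[ 0.389  0.921  0.   ]
 [ 0.921 -0.389  0.   ]
 [ 0.    -0.    -1.   ]]
cam right, down in tool [1. 0. 0.] [-0.    0.97 -0.24]
```

>>> {"name": "step_arm", "arguments": {"targets": [[-105,180,-40,0,0,35,100],[-105,180,-40,0,0,35,100],[-105,180,-40,0,0,35,100],[-105,180,-40,0,0,35,100],[-105,180,-40,0,0,35,100]]}}

```text
time_s: 1.9
tool_pos: [341.2, 337.2, 259.8]
eef_rot: [-0.0, 0.962, 0.273, 0.001]
contact_force: [-0.4, 0.8, 0.1]
finger_gap: 93.0
```

>>> {"name": "step_arm", "arguments": {"targets": [[-16,214,20,0,0,32,100],[-16,214,20,0,0,32,100],[-16,214,20,0,0,32,100],[-16,214,20,0,0,32,100],[-16,214,20,0,0,32,100]]}}

```text
time_s: 2.4
tool_pos: [440.3, 147.3, 238.2]
eef_rot: [0.0, 1.0, -0.002, -0.0]
contact_force: [0.9, 1.2, -0.1]
finger_gap: 92.6
```

>>> {"name": "step_arm", "arguments": {"targets": [[140,190,55,0,0,0,100],[140,190,55,0,0,0,100],[140,190,55,0,0,0,100],[140,190,55,0,0,0,100],[140,190,55,0,0,0,100]]}}

```text
time_s: 2.9
tool_pos: [580.6, -41.3, 182.7]
eef_rot: [-0.0, 1.0, 0.001, -0.0]
contact_force: [0.6, 1.8, 0.9]
finger_gap: 93.2
```

>>> {"name": "step_arm", "arguments": {"targets": [[10,20,0,0,0,0,100],[20,45,0,0,0,0,100],[20,45,0,0,0,0,100]]}}

```text
time_s: 3.2
tool_pos: [600.3, -86.5, 183.0]
eef_rot: [0.0, 1.0, 0.001, -0.0]
contact_force: [-0.9, 1.0, 0.7]
finger_gap: 93.1
```

Run:
```python
from h import *
P,R=pose();print(P,R.as_matrix().round(3))
p=shot('wrist','w1')
for l in ['stop','blank_end','blank','fence_top','pencil','square']:
    print(l,[(np.round(x['pixel'],1).tolist(),round(x['confidence'],2)) for x in optics.recognise(p,l)[:2]])
```

```text
[600.34810425 -86.48867594 182.9895796 ] [[ 1.     0.001 -0.   ]
 [ 0.001 -1.    -0.   ]
 [-0.     0.    -1.   ]]
stop [([179.6, 313.7], 0.94)]
blank_end [([320.5, 312.2], 0.94)]
blank [([319.2, 313.9], 0.9)]
fence_top [([183.8, 277.8], 0.87)]
pencil [([180.4, 274.8], 0.43)]
square [([230.8, 214.1], 0.67)]
```

View pics/w1.png

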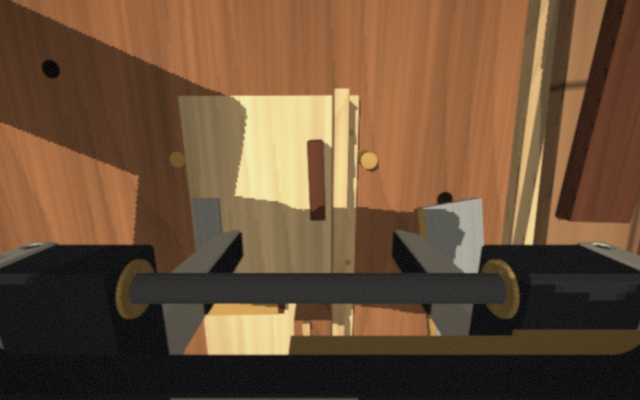

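The wrist view shows the stop at about (180,316), slightly turned, with the fence top at cols 334–349 just to its right. The blank's end is behind the gripper bar at about (306,312). I'll crop in to get the corners.

Run:
```python
import cv2
im=cv2.imread('pics/w1.png')
a=cv2.resize(im[80:240,280:380],None,fx=5,fy=5,interpolation=cv2.INTER_CUBIC)
a=cv2.resize(im[85:230,285:375],None,fx=4,fy=4,interpolation=cv2.INTER_CUBIC)
b=cv2.resize(im[285:360,255:365],None,fx=4,fy=4,interpolation=cv2.INTER_CUBIC)
import numpy as np
h=max(a.shape[0],b.shape[0]);c=np.zeros((h,a.shape[1]+b.shape[1],3),np.uint8)
c[:a.shape[0],:a.shape[1]]=a;c[:b.shape[0],a.shape[1]:]=b
print(c.shape);cv2.imwrite('pics/c1.png',c)
```

```text
(580, 800, 3)
```

View pics/c1.png

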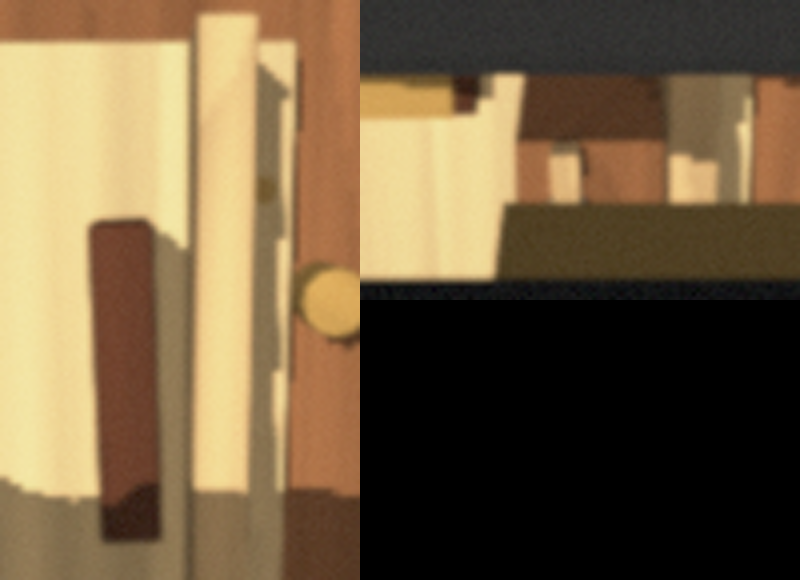

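Run:
```python
from h import *
p=shot('wrist')
f=lambda x,y:[85+y/4,285+x/4]
g=lambda x,y:[285+y/4,255+(x-360)/4]
for n,px,z in [('TL',f(90,223),71),('TR',f(150,219),71),('BR',f(160,540),71),('BL',f(102,541),71),
 ('fence front far',f(197,15),65),('ff mid',f(193,490),65),('back far',f(257,15),65),('bk',f(249,490),65),
 ('blank TL',g(517,138),55),('blankTR',g(667,138),55),('kerf base far left',f(5,42),15),('base corner',f(296,42),15)]:
    print(n,np.round(px,1),atz(p,px,z).round(1))
```

```text
TL [140.8 307.5] [589.3 -24.   71. ]
TR [139.8 322.5] [603.6 -23.   71. ]
BR [220. 325.] [ 606.6 -102.7   71. ]
BL [220.2 310.5] [ 591.9 -103.    71. ]
fence front far [ 88.8 334.2] [614.4  23.2  65. ]
ff mid [207.5 333.2] [615.2 -91.1  65. ]
back far [ 88.8 349.2] [628.3  23.2  65. ]
bk [207.5 347.2] [629.6 -91.1  65. ]
blank TL [319.5 294.2] [ 571.8 -230.5   55. ]
blankTR [319.5 331.8] [ 616.  -230.4   55. ]
kerf base far left [ 95.5 286.2] [564.4  23.2  15. ]
base corner [ 95.5 359. ] [644.5  23.3  15. ]
```

The corner sizes agree with the text: the stop measures 80×15, the fence is 14 thick and the blank is 44 wide. The stop is centred at about (598,-63) with a yaw of about 2°, the fence's front face is at x≈615, and the blank's end is at y≈-230.5. I'll grip the stop's top edge just above the fence.

>>> {"name": "step_arm", "arguments": {"targets": [[-2.5,-23.5,50,0,0,-2,50],[-2.5,-23.5,95,0,0,-2,50],[-2.5,-23.5,106,0,0,-2,50],[-2.5,-23.5,111,0,0,-2,50],[-2.5,-23.5,112,0,0,-2,50]]}}

```text
time_s: 4.1
tool_pos: [597.9, -61.6, 73.0]
eef_rot: [0.0, 1.0, 0.018, 0.001]
contact_force: [-0.7, -0.1, 1.3]
finger_gap: 57.5
```

>>> {"name": "step_arm", "arguments": {"targets": [[0,0,2,0,0,0,50],[0,0,3,0,0,0,50],[0,0,3,0,0,0,50]]}}

```text
time_s: 4.4
tool_pos: [597.4, -61.4, 69.5]
eef_rot: [0.0, 1.0, 0.018, 0.001]
contact_force: [0.3, -0.3, 0.2]
finger_gap: 46.7
```

Run:
```python
from h import *
import numpy as np
print(pose()[0]);s=shot('side');w=shot('wrist')
c=lambda p,r0,r1,c0,c1,k:cv2.resize(p['frame'][r0:r1,c0:c1,::-1],None,fx=k,fy=k,interpolation=cv2.INTER_CUBIC)
a=c(s,205,295,290,390,4);b=c(w,200,400,220,420,2)[:360]
cv2.imwrite('pics/c2.png',np.hstack([a,b]))
```

```text
[597.3941072  -61.43498247  69.50375299]
```

View pics/c2.png

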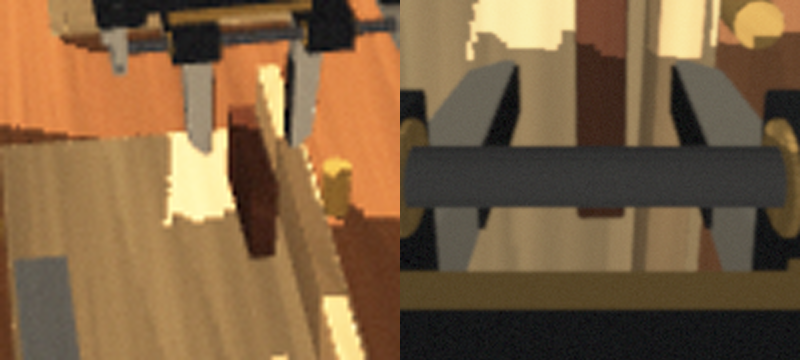

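The fingers straddle the stop, with the far finger just above the fence. I'll go down 2 mm more and close gently.

>>> {"name": "step_arm", "arguments": {"targets": [[0,0,2,0,0,0,30],[0,0,2.5,0,0,0,10],[0,0,2.5,0,0,0,0],[0,0,2.5,0,0,0,0],[0,0,2.5,0,0,0,0]], "force": 8}}

```text
time_s: 5.0
tool_pos: [597.0, -61.2, 66.1]
eef_rot: [0.0, 1.0, 0.018, -0.0]
contact_force: [0.2, 0.2, -1.4]
finger_gap: 15.9
```

>>> {"name": "step_arm", "arguments": {"targets": [[0,0,0,0,0,0,0],[0,0,0,0,0,0,0],[0,0,0,0,0,0,0]]}}

```text
time_s: 5.3
tool_pos: [596.9, -61.2, 66.1]
eef_rot: [-0.0, 1.0, 0.018, -0.0]
contact_force: [-0.1, -0.4, -0.1]
finger_gap: 15.7
```

>>> {"name": "step_arm", "arguments": {"targets": [[1,20,-1,0,0,0.8,0],[2,45,-1,0,0,1.6,0],[3,70,-1,0,0,1.6,0],[4,95,-1,0,0,1.6,0],[4,110,-1,0,0,1.6,0]]}}

```text
time_s: 5.8
tool_pos: [605.0, -172.6, 67.1]
eef_rot: [0.0, 1.0, 0.004, 0.0]
contact_force: [-0.2, -0.1, -0.9]
finger_gap: 15.7
```

>>> {"name": "step_arm", "arguments": {"targets": [[0,0,0,0,0,0,0]]}}

```text
time_s: 5.9
tool_pos: [604.9, -172.4, 67.0]
eef_rot: [0.0, 1.0, 0.003, 0.0]
contact_force: [-0.3, 0.1, -1.8]
finger_gap: 15.9
```

Run:
```python
from h import *
print(pose()[0]);s=shot('side');w=shot('wrist')
c=lambda p,r0,r1,c0,c1,k:cv2.resize(p['frame'][r0:r1,c0:c1,::-1],None,fx=k,fy=k,interpolation=cv2.INTER_CUBIC)
a=c(s,225,325,300,400,4);b=c(w,150,350,220,420,2)
cv2.imwrite('pics/c3.png',np.hstack([a,b]))
```

```text
[ 604.89497502 -172.39503857   67.0378143 ]
```

View pics/c3.png

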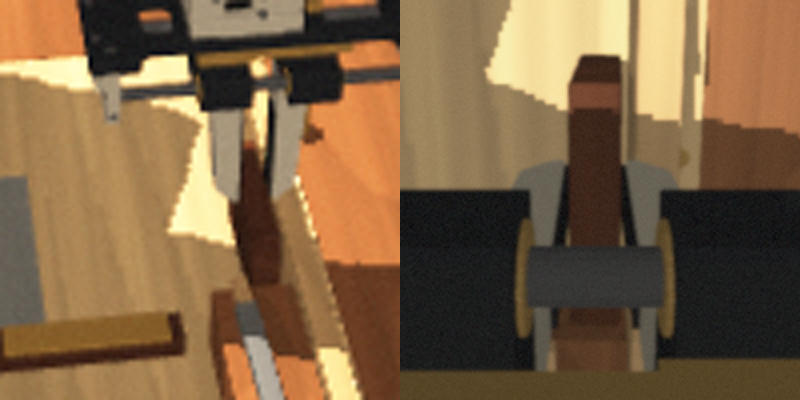

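Run:
```python
from h import *
p=shot('wrist');P,_=pose();print(P,readout.state()['contact_force'])
g=lambda x,y:[150+y/2,220+(x-400)/2]
print('stop +y end',atz(p,g(569,82),72),atz(p,g(619,82),72)); print('bottom',atz(p,g(579,57),16),atz(p,g(621,57),16));print('fence front',atz(p,g(632,10),65),atz(p,g(632,150),65))
for x in (560,628):print('blank end',atz(p,g(x,325),55))
```

```text
[ 604.8361127  -170.01864172   67.01303431] [-0.79484926  0.92445553 -0.76854662]
stop +y end [ 596.55320419 -135.67011379   72.        ] [ 610.83687102 -135.56915688   72.        ]
bottom [ 597.91637951 -137.1645845    16.        ] [ 613.93993093 -137.05191833   16.        ]
fence front [ 614.53995569 -115.73487502   65.        ] [ 615.51442962 -158.22010164   65.        ]
blank end [ 592.28762455 -226.53138183   55.        ]
blank end [ 616.29894059 -226.35199277   55.        ]
```

>>> {"name": "step_arm", "arguments": {"targets": [[0.5,4,0,0,0,0,0],[1,8,0,0,0,0,0],[1.5,12,0,0,0,0,0],[2,12,0,0,0,0,0],[2.5,12,0.5,0,0,0,0]]}}

```text
time_s: 6.55
tool_pos: [607.5, -183.0, 66.6]
eef_rot: [-0.0, 1.0, 0.004, -0.0]
contact_force: [-1.9, 0.4, -0.4]
finger_gap: 16.1
```

>>> {"name": "step_arm", "arguments": {"targets": [[0.5,0,0.5,0,0,0,0],[1,0,0.5,0,0,0,0],[1.5,0,0.5,0,0,0,0]]}}

```text
time_s: 6.85
tool_pos: [608.9, -182.9, 66.1]
eef_rot: [-0.0, 1.0, 0.004, -0.0]
contact_force: [-2.1, -0.6, 0.2]
finger_gap: 15.7
```

>>> {"name": "step_arm", "arguments": {"targets": [[0.5,0,0,0,0,0,0],[1,0,0,0,0,0,0],[0.5,0,0,0,0,0,15],[0,0,-0.5,0,0,0,40],[0,0,-0.5,0,0,0,50]]}}

```text
time_s: 7.35
tool_pos: [609.5, -183.0, 66.8]
eef_rot: [0.0, 1.0, 0.004, 0.001]
contact_force: [0.7, -1.1, -0.9]
finger_gap: 27.1
```

>>> {"name": "step_arm", "arguments": {"targets": [[0,0,-10,0,0,0,60],[0,-20,-50,0,0,0,60],[0,-65,-95,0,0,0,60],[0,-110,-115,0,0,0,60],[0,-110,-115,0,0,0,60]]}}

```text
time_s: 7.85
tool_pos: [609.4, -69.8, 185.7]
eef_rot: [0.0, 1.0, 0.006, 0.003]
contact_force: [-0.1, -0.1, 0.4]
finger_gap: 55.5
```

Run:
```python
from h import *
P,R=pose();print(P);w=shot('wrist','w2')
for l in ['stop','blank_end','blank']:
    print(l,[(np.round(x['pixel'],1).tolist(),round(x['confidence'],2)) for x in optics.recognise(w,l)[:1]])
q=proj(w,np.array([610,-190,65]));print(q)
r0=max(0,int(q[0])-70);c0=int(q[1])-65;print(r0,c0)
cv2.imwrite('pics/c4.png',cv2.resize(w['frame'][r0:r0+110,c0:c0+130,::-1],None,fx=5,fy=5,interpolation=cv2.INTER_CUBIC))
```

```text
[609.40848098 -69.78108005 185.67180636]
stop [([311.1, 315.6], 0.76)]
blank_end [([326.0, 295.5], 0.58)]
blank [([324.2, 295.3], 0.89)]
[np.float64(303.5987444303691), np.float64(316.7814599602429)]
233 251
```

View pics/c4.png

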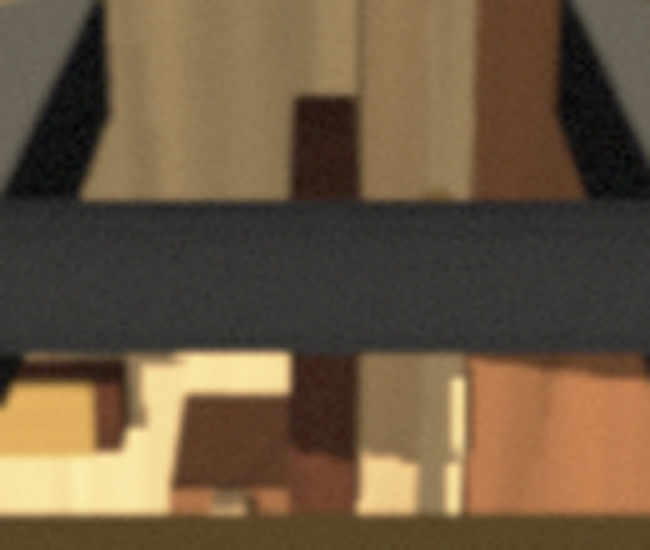

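The stop stands flush with the fence, but the bar hides its joint with the blank. I'll move the camera so the joint is in the open part of the frame.

>>> {"name": "step_arm", "arguments": {"targets": [[0,50,0,0,0,0,60],[0,100,0,0,0,0,60],[0,125,0,0,0,0,60],[0,125,0,0,0,0,60],[0,125,0,0,0,0,60]]}}

```text
time_s: 8.55
tool_pos: [608.5, -198.9, 180.4]
eef_rot: [-0.0, 1.0, 0.003, -0.001]
contact_force: [0.4, 0.2, 0.1]
finger_gap: 56.0
```

Run:
```python
from h import *
P,R=pose();print(P);w=shot('wrist','w3')
q=proj(w,np.array([610,-190,71]));print(q)
r0=max(0,int(q[0])-70);c0=int(q[1])-50;print(r0,c0)
cv2.imwrite('pics/c5.png',cv2.resize(w['frame'][r0:r0+120,c0:c0+100,::-1],None,fx=5,fy=5,interpolation=cv2.INTER_CUBIC))
```

```text
[ 608.48145582 -198.94322813  180.39709401]
[np.float64(193.92405792475572), np.float64(319.7282546305734)]
123 269
```

View pics/c5.png

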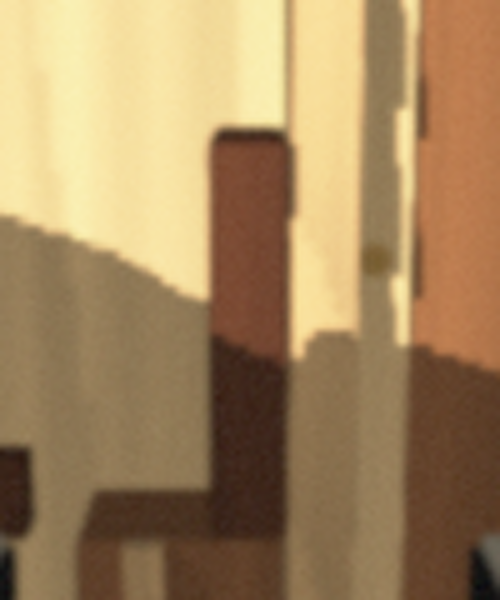

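Run:
```python
from h import *
p=shot('wrist')
g=lambda x,y:[123+y/5,269+x/5]
for n,a,z in [('stop far',(215,140),71),('stop far R',(284,140),71),('stop near(if visible)',(213,536),71),('stop near R',(285,536),71),('blank bot',(95,490),15),('blank top',(80,538),55),('fence front',(289,100),65),('fence front low',(288,500),65),('fence back',(362,100),65)]:print(n,atz(p,g(*a),z).round(1))
```

```text
stop far [ 602.6 -147.6   71. ]
stop far R [ 615.7 -147.5   71. ]
stop near(if visible) [ 602.3 -226.8   71. ]
stop near R [ 616.9 -226.7   71. ]
blank bot [ 572.6 -234.7   15. ]
blank top [ 573.4 -233.    55. ]
fence front [ 616.7 -140.3   65. ]
fence front low [ 617.7 -221.    65. ]
fence back [ 630.7 -140.2   65. ]
```

The gap to the blank is about 6 mm and the stop is flush with the fence. I'll re-grip the stop and slide it 7 mm or so until it butts.

>>> {"name": "step_arm", "arguments": {"targets": [[0,-11,45,0,0,0,50],[0,-11,85,0,0,0,45],[0,-11,105,0,0,0,45],[0,-11,112,0,0,0,40],[0,-11,115,0,0,0,40]]}}

```text
time_s: 9.15
tool_pos: [609.2, -186.3, 66.5]
eef_rot: [-0.0, 1.0, 0.005, -0.0]
contact_force: [0.4, 0.0, 1.1]
finger_gap: 37.5
```

>>> {"name": "step_arm", "arguments": {"targets": [[0,0,0,0,0,0,20],[0,0,0,0,0,0,0],[0,0,0,0,0,0,0],[0,0,0,0,0,0,0],[0,0,0,0,0,0,0]], "force": 8}}

```text
time_s: 9.65
tool_pos: [609.4, -187.1, 67.6]
eef_rot: [0.0, 1.0, 0.004, 0.0]
contact_force: [-2.4, 0.7, 7.3]
finger_gap: 15.5
```

>>> {"name": "step_arm", "arguments": {"targets": [[0,2,0,0,0,0,0],[0,4,0,0,0,0,0],[0,5,0,0,0,0,0]]}}

```text
time_s: 9.95
tool_pos: [609.4, -191.2, 67.6]
eef_rot: [-0.001, 1.0, 0.004, 0.0]
contact_force: [-2.3, 6.5, 7.8]
finger_gap: 15.4
```

>>> {"name": "step_arm", "arguments": {"targets": [[0,0.5,0,0,0,0,0],[0,1,0,0,0,0,0]]}}

```text
time_s: 10.15
tool_pos: [609.4, -192.1, 67.6]
eef_rot: [-0.001, 1.0, 0.004, 0.0]
contact_force: [-3.0, 6.1, 8.3]
finger_gap: 15.8
```

>>> {"name": "step_arm", "arguments": {"targets": [[0,0.5,0,0,0,0,0],[0,1,0,0,0,0,0]]}}

```text
time_s: 10.35
tool_pos: [609.4, -193.0, 67.6]
eef_rot: [-0.001, 1.0, 0.004, 0.0]
contact_force: [-1.6, 6.4, 7.8]
finger_gap: 15.9
```

>>> {"name": "step_arm", "arguments": {"targets": [[0,0,-0.5,0,0,0,0],[0,0,-1,0,0,0,0]]}}

```text
time_s: 10.55
tool_pos: [609.3, -193.7, 67.9]
eef_rot: [-0.0, 1.0, 0.004, 0.0]
contact_force: [-0.9, 1.3, -0.2]
finger_gap: 15.9
```

>>> {"name": "step_arm", "arguments": {"targets": [[0,0.5,0,0,0,0,0],[0,0.5,0,0,0,0,0]]}}

```text
time_s: 10.75
tool_pos: [609.3, -194.5, 67.7]
eef_rot: [-0.0, 1.0, 0.004, 0.0]
contact_force: [0.4, 3.3, 0.9]
finger_gap: 15.7
```

>>> {"name": "step_arm", "arguments": {"targets": [[0,0.5,0,0,0,0,0],[0,0.5,0,0,0,0,0]]}}

```text
time_s: 10.95
tool_pos: [609.3, -195.0, 67.7]
eef_rot: [0.0, 1.0, 0.004, 0.0]
contact_force: [1.0, 3.6, 1.9]
finger_gap: 15.7
```

There's a steady 3.5 N along the fence, which means contact with the blank. I'll release and check.

>>> {"name": "step_arm", "arguments": {"targets": [[0,0,0,0,0,0,15],[0,0,-0.5,0,0,0,40],[0,0,-1,0,0,0,50],[0,0,-10,0,0,0,60],[0,0,-50,0,0,0,60]]}}

```text
time_s: 11.45
tool_pos: [607.1, -194.4, 115.0]
eef_rot: [-0.001, 1.0, 0.004, -0.003]
contact_force: [0.8, -0.8, 1.1]
finger_gap: 43.0
```

>>> {"name": "step_arm", "arguments": {"targets": [[0,4,-45,0,0,0,60],[0,4,-64,0,0,0,60],[0,4,-64,0,0,0,60],[0,4,-64,0,0,0,60]]}}

```text
time_s: 11.85
tool_pos: [609.0, -199.0, 181.4]
eef_rot: [0.0, 1.0, 0.004, -0.0]
contact_force: [0.3, -0.1, -0.6]
finger_gap: 55.6
```

Run:
```python
from h import *
P,R=pose();print(P);w=shot('wrist','w4')
np.savez('w4.npz',**{k:w[k] for k in('fx','fy','cx','cy','R','t')})
q=proj(w,np.array([610,-190,71]));print(q)
cv2.imwrite('pics/c6.png',cv2.resize(w['frame'][123:243,269:369,::-1],None,fx=5,fy=5,interpolation=cv2.INTER_CUBIC))
```

```text
[ 608.95782753 -198.9539038   181.44304327]
[np.float64(193.64498793601203), np.float64(319.08216644653083)]
```

View pics/c6.png

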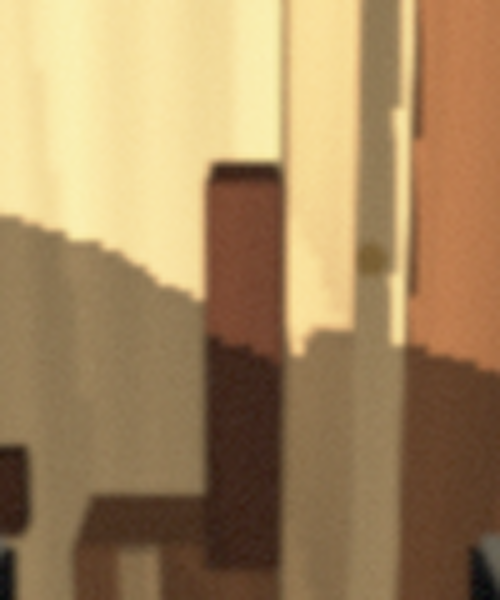

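The stop now butts the blank and is flush and parallel to the fence. The blank shifted by about 1 mm. Next I'll look at the clamp.

>>> {"name": "step_arm", "arguments": {"targets": [[-10,-40,-40,0,0,0,100],[-40,-200,-90,0,0,0,100],[-40,-200,-90,0,0,0,100],[-40,-200,-90,0,0,0,100],[-40,-200,-90,0,0,0,100]]}}

```text
time_s: 12.4
tool_pos: [566.4, 3.6, 271.4]
eef_rot: [-0.0, 1.0, 0.005, -0.001]
contact_force: [0.7, -0.0, 0.4]
finger_gap: 90.6
```

>>> {"name": "step_arm", "arguments": {"targets": [[-36,-200,0,0,0,0,100],[-36,-200,0,0,0,0,100],[-36,-200,0,0,0,0,100],[-36,-200,0,0,0,0,100],[-36,-200,0,0,0,0,100]]}}

```text
time_s: 12.9
tool_pos: [528.0, 204.7, 270.0]
eef_rot: [-0.0, 1.0, 0.007, -0.001]
contact_force: [0.3, 0.0, 0.2]
finger_gap: 92.9
```

>>> {"name": "step_arm", "arguments": {"targets": [[-36,-75,0,0,0,0,100],[-36,-75,0,0,0,0,100],[-36,-75,0,0,0,0,100],[-36,-75,0,0,0,0,100]]}}

```text
time_s: 13.3
tool_pos: [492.9, 274.8, 270.5]
eef_rot: [0.001, 1.0, 0.005, -0.001]
contact_force: [0.3, 0.0, 0.3]
finger_gap: 93.0
```

Run:
```python
from h import *
P,R=pose();print(P);w=shot('wrist','w5')
np.savez('w5.npz',**{k:w[k] for k in('fx','fy','cx','cy','R','t')})
for l in ['clamp','clamp_grip','clamp_pads','small_clamp','tote']:
    print(l,[(np.round(x['pixel'],1).tolist(),round(x['confidence'],2),atz(w,x['pixel'],187).round(0)) for x in optics.recognise(w,l)[:2]])
```

```text
[492.89438128 274.76604991 270.52789828]
clamp [([147.4, 317.3], 0.87, array([492., 330., 187.])), ([325.9, 345.5], 0.16, array([521., 154., 187.]))]
clamp_grip [([142.6, 321.9], 0.77, array([496., 334., 187.])), ([327.3, 346.4], 0.33, array([522., 152., 187.]))]
clamp_pads []
small_clamp [([240.5, 319.2], 0.96, array([494., 245., 187.]))]
tote [([167.5, 399.4], 0.77, array([563., 313., 187.]))]
```

View pics/w5.png

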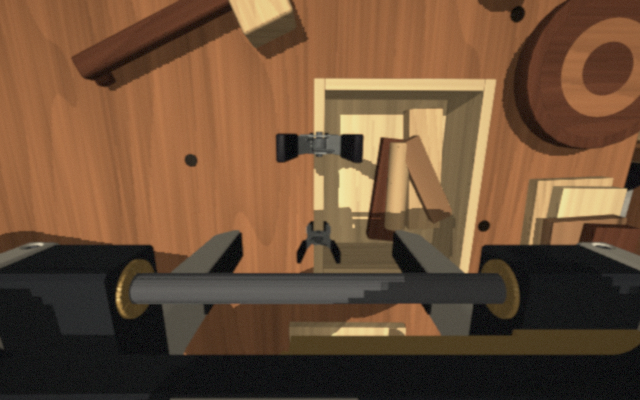

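The wrist view shows the larger clamp square to the tool at about (147,320), with sleeve outsides at cols 276 and 363 and little lean. The small clamp is about 90 mm away at (240,319). I'll triangulate the sleeves from a second place.

>>> {"name": "step_arm", "arguments": {"targets": [[2,-20,-10,0,0,0,100],[2,-40,-20,0,0,0,100],[2,-57,-20,0,0,0,100],[2,-57,-20,0,0,0,100],[2,-57,-20,0,0,0,100]]}}

```text
time_s: 14.1
tool_pos: [494.5, 331.7, 290.8]
eef_rot: [0.0, 1.0, 0.005, -0.001]
contact_force: [-0.6, 0.2, -0.1]
finger_gap: 93.1
```

Run:
```python
from h import *
w=shot('wrist','w6');print(pose()[0]);o=dict(np.load('w5.npz'))
s=shot('side')
for l in ['clamp','clamp_grip']: print(l,[(np.round(x['pixel'],1).tolist(),round(x['confidence'],2)) for x in optics.recognise(w,l)[:1]])
def sl(im,c0):
    m=(im.max(2)<45).astype(np.uint8);n,lab,st,ce=cv2.connectedComponentsWithStats(m)
    return [(st[i].tolist(),ce[i].round(1).tolist()) for i in range(1,n) if st[i][4]>60 and 240<ce[i][0]<400 and ce[i][1]<260]
a=sl(cv2.imread('pics/w5.png'),0);b=sl(w['frame'],0)
print('5',a);print('6',b)
np.savez('w6.npz',**{k:w[k] for k in('fx','fy','cx','cy','R','t')})
```

```text
[494.53833955 331.45607465 290.94433281]
clamp [([202.9, 315.1], 0.6)]
clamp_grip [([198.2, 316.7], 0.72)]
5 [([278, 135, 21, 26, 378], [289.1, 147.4]), ([341, 135, 21, 27, 505], [351.2, 147.3]), ([298, 241, 9, 21, 106], [301.6, 250.4]), ([330, 241, 10, 22, 133], [335.0, 251.5])]
6 [([280, 192, 18, 32, 414], [288.2, 206.8]), ([336, 192, 18, 32, 397], [344.8, 207.1])]
```

Run:
```python
from h import *
a=dict(np.load('w5.npz'));b=dict(np.load('w6.npz'))
for p,q in [((161,278),(224,280)),((162,362),(224,354)),((147.4,289.1),(206.8,288.2)),((147.3,351.2),(207.1,344.8))]: print(*tri([(a,np.array(p)),(b,np.array(q))]))
```

```text
[461.38903105 320.66132287 216.36230089] [array([ 0. , -0.5]), array([-0. ,  0.5])]
[526.48303517 320.12460214 213.1184185 ] [array([0. , 0.1]), array([-0. , -0.1])]
[466.86698401 329.67931501 190.80793005] [array([-0. , -1.2]), array([0. , 1.1])]
[519.98267728 330.2523164  192.48298116] [array([-0., -0.]), array([0., 0.])]
```

The sleeve tops come out 65 mm apart at z≈214 and the sleeve middles at z≈191.5, so the rivet is at z≈129. That agrees with the text. I'll descend 118 mm and squeeze.

>>> {"name": "step_arm", "arguments": {"targets": [[-0.5,0.5,40,0,0,0,100],[-0.5,0.5,75,0,0,0,100],[-0.5,0.5,100,0,0,0,100],[-0.5,0.5,115,0,0,0,100],[-0.5,0.5,118,0,0,0,100]]}}

```text
time_s: 14.8
tool_pos: [493.5, 330.7, 171.8]
eef_rot: [0.001, 1.0, 0.004, -0.001]
contact_force: [0.4, -0.2, -0.2]
finger_gap: 92.8
```

>>> {"name": "step_arm", "arguments": {"targets": [[0,0,0,0,0,0,80],[0,0,0,0,0,0,60],[0,0,0,0,0,0,40],[0,0,0,0,0,0,20],[0,0,0,0,0,0,10]], "force": 30}}

```text
time_s: 15.3
tool_pos: [494.2, 331.6, 173.9]
eef_rot: [-0.0, 1.0, 0.004, 0.0]
contact_force: [-0.4, -0.2, -2.0]
finger_gap: 57.3
```

>>> {"name": "step_arm", "arguments": {"targets": [[0,0,0,0,0,0,0],[0,0,0,0,0,0,0],[0,0,0,0,0,0,0],[0,0,0,0,0,0,0],[0,0,0,0,0,0,0]]}}

```text
time_s: 15.8
tool_pos: [494.1, 331.6, 173.6]
eef_rot: [0.0, 1.0, 0.004, -0.0]
contact_force: [-0.5, -0.3, -1.8]
finger_gap: 27.9
```

>>> {"name": "step_arm", "arguments": {"targets": [[0,0,0,0,0,0,0],[0,0,-10,0,0,0,0],[0,0,-40,0,0,0,0],[0,0,-75,0,0,0,0],[0,0,-100,0,0,0,0]]}}

```text
time_s: 16.3
tool_pos: [494.4, 331.8, 276.7]
eef_rot: [-0.001, 1.0, 0.004, 0.001]
contact_force: [-0.4, -0.2, -1.7]
finger_gap: 27.5
```

Run:
```python
from h import *
s=shot('side','side2');w=shot('wrist','w7');print(pose()[0],readout.state()['finger_gap'])
for l in ['clamp','clamp_grip','clamp_pads']:
  for n,p in(('s',s),('w',w)): print(l,n,[(np.round(x['pixel'],1).tolist(),round(x['confidence'],2)) for x in optics.recognise(p,l)[:1]])
c=lambda p,r0,r1,c0,c1,k:cv2.resize(p['frame'][r0:r1,c0:c1,::-1],None,fx=k,fy=k,interpolation=cv2.INTER_CUBIC)
cv2.imwrite('pics/c8.png',np.hstack([c(s,70,190,250,350,4),c(w,120,360,220,420,2)]))
```

```text
[495.36846924 332.28771694 277.97762094] 27.49896449781584
clamp s [([119.1, 296.9], 0.83)]
clamp w [([230.8, 317.1], 0.57)]
clamp_grip s [([117.1, 299.3], 0.75)]
clamp_grip w [([227.2, 318.4], 0.83)]
clamp_pads s [([116.4, 297.2], 0.77)]
clamp_pads w [([228.3, 315.0], 0.63)]
```

View pics/c8.png

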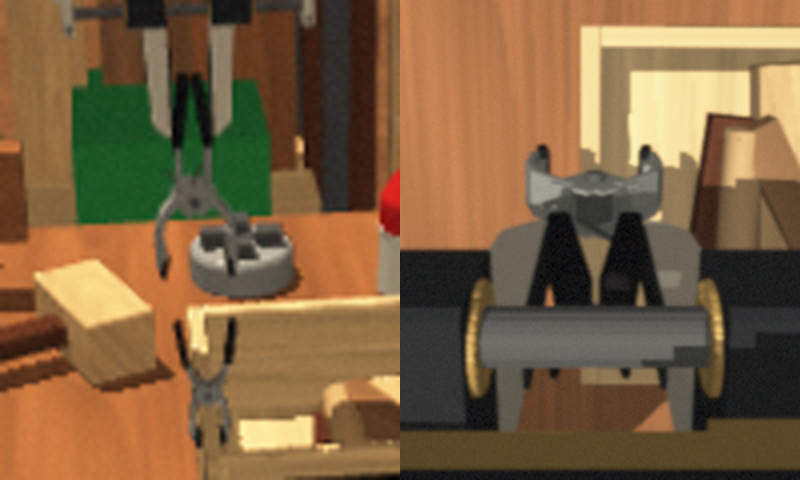

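The larger clamp is held upright and centred with its jaws open (tips symmetric about the fingers), and the small clamp is undisturbed. I'll carry it to the board.

>>> {"name": "step_arm", "arguments": {"targets": [[0,0,-25,0,0,0,0],[0,0,-45,0,0,0,0],[10,30,-45,0,0,0,0],[20,70,-45,0,0,0,0],[28,110,-45,0,0,0,0]]}}

```text
time_s: 17.2
tool_pos: [523.1, 220.7, 317.7]
eef_rot: [0.0, 1.0, 0.005, -0.001]
contact_force: [0.8, -0.5, -1.5]
finger_gap: 27.4
```

>>> {"name": "step_arm", "arguments": {"targets": [[10,40,0,0,0,0,0],[20,80,0,0,0,0,0],[30,120,0,0,0,0,0],[40,160,0,0,0,0,0],[50,200,0,0,0,0,0]]}}

```text
time_s: 17.7
tool_pos: [574.8, 20.6, 317.8]
eef_rot: [-0.0, 1.0, 0.004, -0.001]
contact_force: [-0.2, -0.3, -1.3]
finger_gap: 27.3
```

>>> {"name": "step_arm", "arguments": {"targets": [[10,40,0,0,0,0,0],[20,80,20,0,0,0,0],[30,120,40,0,0,0,0],[35,160,55,0,0,0,0],[40,200,60,0,0,0,0]]}}

```text
time_s: 18.2
tool_pos: [615.8, -178.8, 255.7]
eef_rot: [-0.001, 1.0, 0.004, -0.002]
contact_force: [0.5, 1.2, -2.2]
finger_gap: 27.4
```

>>> {"name": "step_arm", "arguments": {"targets": [[0,10,0,0,0,0,0],[0,15,0,0,0,0,0],[0,15,0,0,0,0,0]]}}

```text
time_s: 18.5
tool_pos: [616.6, -192.0, 258.5]
eef_rot: [-0.0, 1.0, 0.004, -0.0]
contact_force: [-0.5, -0.6, -1.6]
finger_gap: 27.6
```

Run:
```python
from h import *
w=shot('wrist','w8');P=[]
for i in range(6): P.append(pose()[0]); shot('scene')
print(np.mean(P,0),np.std(P,0),readout.state()['finger_gap'],readout.state()['eef_rot'])
s=shot('side');T=np.mean(P,0)
cv2.imwrite('pics/s8.png',s['frame'][:,:,::-1])
for p,n in((s,'side'),(w,'wrist')):
  print(n,'rivet pred',np.round(proj(p,T-[0,0,44]),1))
```

```text
[ 616.7770859  -191.29423689  258.91252714] [0.03614874 0.14869332 0.08715615] 27.624147196376978 [3.39284046e-05 9.99988769e-01 4.73704361e-03 1.43614303e-04]
side rivet pred [223.4 372.8]
wrist rivet pred [222.1 318.4]
```

>>> {"name": "step_arm", "arguments": {"targets": [[-0.5,2,30,0,0,0,0],[-0.5,2,55,0,0,0,0],[-0.5,2,68,0,0,0,0],[-0.5,2,75,0,0,0,0],[-0.5,2,80,0,0,0,0]]}}

```text
time_s: 19.4
tool_pos: [616.5, -194.4, 178.9]
eef_rot: [0.0, 1.0, 0.004, 0.0]
contact_force: [0.1, -0.3, -0.6]
finger_gap: 27.4
```

>>> {"name": "step_arm", "arguments": {"targets": [[0,0,4,0,0,0,0],[0,0,8,0,0,0,0]]}}

```text
time_s: 19.6
tool_pos: [616.6, -194.5, 171.2]
eef_rot: [0.0, 1.0, 0.004, 0.001]
contact_force: [0.1, -0.0, -1.6]
finger_gap: 27.4
```

>>> {"name": "step_arm", "arguments": {"targets": [[0,0,5,0,0,0,0],[0,0,10,0,0,0,0],[0,0,10,0,0,0,0]]}}

```text
time_s: 19.9
tool_pos: [615.9, -194.3, 159.9]
eef_rot: [-0.0, 1.0, 0.004, -0.0]
contact_force: [0.0, 0.5, -1.9]
finger_gap: 27.4
```

>>> {"name": "step_arm", "arguments": {"targets": [[0,0,6,0,0,0,0],[0,0,12,0,0,0,0],[0,0,18,0,0,0,0],[0,0,21,0,0,0,0],[0,0,21,0,0,0,0]]}}

```text
time_s: 20.4
tool_pos: [615.9, -194.3, 139.0]
eef_rot: [-0.0, 1.0, 0.004, -0.0]
contact_force: [0.3, 0.2, -1.7]
finger_gap: 27.5
```

Run:
```python
from h import *
s=shot('side');w=shot('scene');q=shot('wrist')
c=lambda p,r0,r1,c0,c1,k:cv2.resize(p['frame'][r0:r1,c0:c1,::-1],None,fx=k,fy=k,interpolation=cv2.INTER_CUBIC)
cv2.imwrite('pics/c9.png',np.hstack([c(s,210,330,310,410,4)[:480],c(w,140,260,230,330,4)]))
```

```text
(no output)
```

View pics/c9.png

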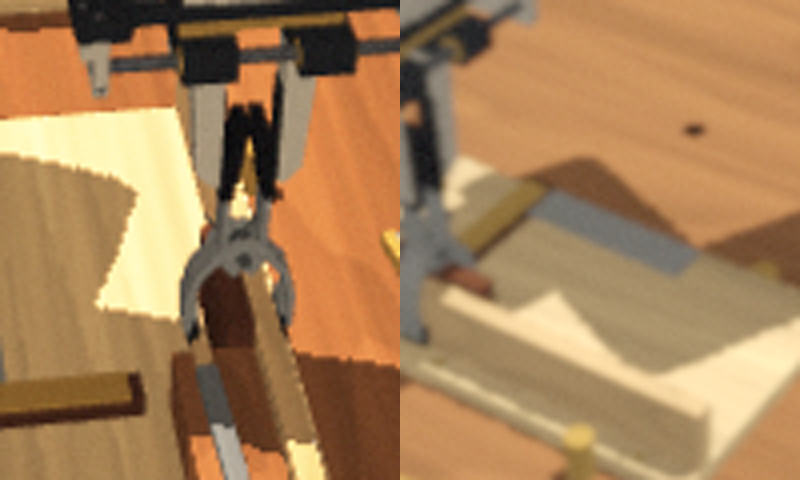

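The jaws straddle the stop and fence together, with the rivet just above them and no contact force. I'll release.

>>> {"name": "step_arm", "arguments": {"targets": [[0,0,0,0,0,0,35],[0,0,0,0,0,0,45],[0,0,0,0,0,0,60],[0,0,0,0,0,0,80],[0,0,0,0,0,0,100]]}}

```text
time_s: 21.05
tool_pos: [616.3, -194.4, 139.9]
eef_rot: [0.0, 1.0, 0.004, 0.0]
contact_force: [0.4, -0.3, -0.2]
finger_gap: 59.8
```

>>> {"name": "step_arm", "arguments": {"targets": [[0,0,0,0,0,0,100],[0,0,0,0,0,0,100],[0,0,0,0,0,0,100],[0,0,0,0,0,0,100]]}}

```text
time_s: 21.45
tool_pos: [616.2, -194.4, 139.7]
eef_rot: [0.0, 1.0, 0.004, 0.0]
contact_force: [-0.0, -0.4, 0.0]
finger_gap: 90.6
```

Run:
```python
from h import *
s=readout.state();print(s['finger_gap'],s['tool_pos'],s['contact_force'])
w=shot('wrist','w9')
m=(w['frame'].max(2)<45).astype(np.uint8);n,lab,st,ce=cv2.connectedComponentsWithStats(m)
print([(st[i].tolist(),ce[i].round(1).tolist()) for i in range(1,n) if st[i][4]>60 and 180<ce[i][0]<450 and ce[i][1]<300])
```

```text
90.5683606323103 [ 616.20336388 -194.37394865  139.65314456] [-0.02747609 -0.35629153  0.03015402]
[([204, 226, 160, 52, 2540], [291.7, 256.2]), ([391, 233, 42, 44, 720], [404.1, 259.9]), ([165, 274, 39, 5, 82], [183.5, 274.8]), ([365, 274, 29, 4, 69], [378.9, 274.9])]
```

>>> {"name": "step_arm", "arguments": {"targets": [[0,0,-8,0,0,0,100],[0,0,-20,0,0,0,100],[0,0,-40,0,0,0,100],[0,0,-60,0,0,0,100]]}}

```text
time_s: 21.9
tool_pos: [616.3, -194.4, 201.4]
eef_rot: [0.0, 1.0, 0.004, 0.0]
contact_force: [0.8, 0.3, -0.0]
finger_gap: 93.1
```

>>> {"name": "step_arm", "arguments": {"targets": [[0,-10,-40,0,0,0,100],[0,-20,-70,0,0,0,100],[0,-20,-90,0,0,0,100],[0,-20,-90,0,0,0,100]]}}

```text
time_s: 22.3
tool_pos: [617.1, -174.5, 293.9]
eef_rot: [0.001, 1.0, 0.005, 0.003]
contact_force: [-0.1, -0.4, -0.2]
finger_gap: 92.9
```

Run:
```python
from h import *
w=shot('wrist','w10');s=shot('side','side10');c=shot('scene');print(pose()[0])
for l in ['clamp','clamp_grip','stop','blank_end','small_clamp']:
  o=[]
  for n,p in(('w',w),('s',s),('c',c)):
    r=optics.recognise(p,l); print(l,n,[(np.round(x['pixel'],1).tolist(),round(x['confidence'],2)) for x in r[:1]])
    if r and r[0]['confidence']>.5:o.append((p,np.array(r[0]['pixel'])))
  if len(o)>1:print('  ',*tri(o))
for n,X in [('rivet',[616,-194,95]),('grip',[616,-194,157]),('stop far top',[609,-155,71]),('tops',[616,-194,180])]: print(n,np.round(proj(w,np.array(X)),1),np.round(proj(s,np.array(X)),1))
m=(w['frame'].max(2)<45).astype(np.uint8);n,lab,st,ce=cv2.connectedComponentsWithStats(m)
print([(st[i].tolist(),ce[i].round(1).tolist()) for i in range(1,n) if st[i][4]>60 and 180<ce[i][0]<450 and ce[i][1]<300])
```

```text
[ 615.62045015 -174.37914606  288.8186969 ]
clamp w [([206.1, 314.2], 0.94)]
clamp s [([265.1, 371.5], 0.89)]
clamp c [([192.0, 236.2], 0.79)]
   [ 614.02939529 -198.35438477  113.14871902] [array([1.3, 0.2]), array([-1.3, -1.8]), array([ 1.2, -1.1])]
clamp_grip w [([203.5, 318.3], 0.72)]
clamp_grip s [([265.7, 370.7], 0.79)]
clamp_grip c [([194.7, 234.5], 0.91)]
   [ 617.5239524  -196.98912516  108.47048566] [array([ 1.9, -1.1]), array([-0.8,  0.4]), array([0.9, 0.4])]
stop w [([184.9, 308.9], 0.98)]
stop s [([288.3, 366.8], 0.52)]
stop c [([218.8, 266.0], 0.74)]
   [ 598.07921125 -167.1194483    22.81229805] [array([-12.3,  -4.6]), array([-3.4, -8.4]), array([  2. , -13.8])]
blank_end w [([258.8, 303.5], 0.74)]
blank_end s [([347.0, 372.0], 0.83)]
blank_end c [([191.0, 235.4], 0.56)]
   [ 576.46736304 -307.03344423   23.75437703] [array([ -1.6, -12.1]), array([-13. , -12.6]), array([  8.1, -16.2])]
small_clamp w []
small_clamp s [([171.4, 302.1], 0.42)]
small_clamp c [([215.7, 412.9], 0.66)]
rivet [200.6 315.9] [268.7 369.8]
grip [213.7 316. ] [246.5 371.3]
stop far top [168.6 311. ] [265.2 363. ]
tops [219.9 316.1] [237.9 371.8]
[([297, 201, 10, 30, 209], [301.0, 215.5]), ([327, 201, 8, 29, 197], [330.6, 215.0])]
```

Run:
```python
from h import *
w=shot('wrist')
f=w['frame'].astype(int)
for y in (-160,-170,-225): 
    r,c=np.round(proj(w,np.array([609,y,71]))).astype(int);print(y,r,c,f[r,c-14:c+30].sum(1).tolist())
r,c=np.round(proj(w,np.array([609,-155,71]))).astype(int);print('col',r,c,f[r-12:r+12,c].sum(1).tolist())
print([proj(w,np.array(X))[1].round(1) for X in ([601.3,-165,71],[617.3,-165,71],[617,-165,65])])
print(readout.state()['time_s'])
```

```text
-160 173 313 [611, 621, 616, 610, 607, 597, 579, 497, 337, 245, 222, 233, 215, 219, 217, 214, 218, 228, 221, 297, 452, 550, 573, 577, 575, 572, 567, 565, 555, 491, 387, 343, 344, 327, 332, 346, 409, 498, 485, 319, 293, 345, 356, 362]
-170 180 313 [331, 331, 321, 325, 327, 326, 307, 302, 261, 239, 221, 221, 231, 219, 220, 220, 211, 223, 281, 440, 570, 601, 597, 581, 561, 563, 560, 562, 543, 486, 362, 270, 252, 257, 270, 299, 375, 482, 484, 331, 287, 342, 353, 356]
-225 219 312 [89, 79, 44, 32, 47, 36, 58, 70, 71, 90, 112, 111, 125, 105, 127, 114, 103, 111, 119, 143, 214, 282, 290, 302, 285, 288, 293, 297, 295, 288, 230, 135, 55, 54, 26, 53, 32, 56, 75, 134, 173, 201, 183, 188]
col 169 313 [629, 626, 628, 631, 628, 629, 629, 624, 565, 349, 148, 105, 116, 143, 195, 223, 217, 215, 227, 220, 223, 207, 224, 220]
[np.float64(306.9), np.float64(318.7), np.float64(318.5)]
23.25
```

```bash
python3 -c "
from cell import bot;print(bot.close_job())"
```

```text
the job is handed in; nothing more can be done
None
```

I slid the stop block along the fence until it butted against the blank's end. Then I took the larger clamp off the tote's wall and clipped it over the stop and the fence together. The job is handed in at about 23 s; no verdict is reported.

**What the last checks showed**
- **Stop:** its edges in the last wrist picture lie within half a pixel of the flush position, with no gap to the fence. It butted the blank to within the roughly 1 mm measuring error, and I felt about 3.5 N of contact before letting go. After clamping, its free end read about 2 mm nearer the blank than before, which I put down to measuring error.
- **Blank:** it moved about 1 mm, judged by comparing pictures before and after.
- **Clamp:** the sleeves are centred over the rivet, so it stands upright. The rivet is at about z = 95 mm, 30 mm above the fence top. The gripper carried no load once opened, and there was no contact force when it withdrew.

**What I could not confirm**
- I never measured the clamp's grip force. That it holds is judged from its position and from the gripper carrying no load.
- The network's points for the stop and the blank's end disagreed between views by about 8 to 16 pixels in the last check. I used edge measurements instead.
- I reached the 12-picture limit, so the final state was checked only by numbers, not viewed.
- I didn't measure the small clamp, square or pencil at the end. The pictures I viewed along the way showed no sign that they had moved.

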